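# Dowel two maple wall blocks together on the gluing stage and hold them pressed

## Task

First set the maple block with the two upright blue dowels flat on the sprung gluing plate, centred between its red stops, and let go of it. Then lower the maple block with the two holes onto the dowels until the blocks meet flush, push the pair down until the sprung plate is at the bottom of its travel, and finish while still holding them pressed down like that. Leave the other things on the bench where they are.

Things in the scene. Friction and masses are not known exactly. Their poses are not given: they have to be found in the camera images.
- dowel_block: Maple block with two blue upright dowels, loose, about 120 g: 100 mm long (x), 50 wide (y), 32 high; origin at the centre of the underside. Dowels on its top at x = +-32 mm, y = 0: 10 mm diameter, 22 mm tall, the last 7 mm tapering to 3.6 mm. Same after a half turn about z. Starts flat on the bench, dowels up, left or right of the stage.
- hole_block: Maple block with two vertical 12 mm through holes at x = +-32 mm, y = 0, loose, about 110 g: 100 mm long (x), 50 wide (y), 32 high; origin at the centre of the underside (32 mm above the dowel block's origin when joined). Holes chamfered 2 mm below. Same after a half turn about z. Starts flat on the bench, right way up, on the stage's other side.
- plate_top (a point): Centre of the top face of the aluminium gluing plate: level, 38 mm above the bench when up; x along its 134 mm length, y across its 84 mm width, z up. Red stops 8 mm high bound a pocket of 106 mm (x) by 56 mm (y) round it (3 mm play each side of the dowel block): one amid each end, four at the corners of the long sides, whose middle 70 mm is open for fingers.
- press_plate (a joint): How far the gluing plate is pushed down, in m: 0 = up, 0.010 = bottom of its travel (hard stop). It moves straight down on preloaded springs, 1 N/mm: with both blocks on it, it starts to sink at about 4 N of push and reaches the bottom at about 14 N. The blocks' weight alone does not sink it. It rides over a fixed green foot, 150 x 100 mm, 14 mm high.
- perch_rod: Bystander: dark cherry perch rod, 14 mm thick, 180 mm long (its y), lying at the back; origin at the middle of its underside.
- rasp: Bystander: rasp with an orange handle, 250 mm long (its y), 22 mm high, lying at the back; origin under the joint of handle and blade.
- stone_weight: Bystander: squat round gray stone weight, 76 mm across, 38 mm high; origin at the centre of its underside.
- glue_bottle: Bystander: white closed bottle with an orange cap, 56 mm across, 140 mm tall, standing; origin at the centre of its underside.
- screw_tin: Bystander: closed pale metal tin, 60 mm across, 60 mm tall; origin at the centre of its underside.

How it is judged (in metres and radians):
On the way, in this order (a step that is already met when the one before it is completed fails the run):
1. the dowel block lies flat on the plate, centred between the stops, and is let go (horizontal distance between dowel_block and plate_top below 0.006 m and z of dowel_block in the frame of plate_top between -0.003 and 0.003 m and angle between the x axis of dowel_block and the x axis of plate_top, either way round below 0.12 rad and angle between dowel_block's own z axis and vertical below 0.06 rad and contact force between the fingers and dowel_block below 0.1 N and linear speed of dowel_block below 0.02 m/s), for 0.2 s.
2. the hole block is down on the dowels, flush on the dowel block (horizontal distance between hole_block and dowel_block below 0.004 m and z of hole_block in the frame of dowel_block between 0.029 and 0.035 m and angle between the x axis of hole_block and the x axis of dowel_block, either way round below 0.08 rad and angle between the z axis of hole_block and the z axis of dowel_block, either way round below 0.06 rad), for 0.1 s.
At the end, for the whole second after the job is handed in: Robot still presses the hole block (over 4 N), blocks press each other (over 5 N), plate over 7 mm down. Dowel block flat between the stops (6 mm, 0.12 rad; height 3 mm, tilt 0.06 rad); hole block flush on it (4 mm, 0.08 rad; height 3 mm, tilt 0.06 rad), at rest (all of step 2 and horizontal distance between dowel_block and plate_top below 0.006 m and z of dowel_block in the frame of plate_top between -0.003 and 0.003 m and angle between the x axis of dowel_block and the x axis of plate_top, either way round below 0.12 rad and angle between dowel_block's own z axis and vertical below 0.06 rad and value of joint press_plate above 0.007 m and contact force between hole_block and dowel_block above 5 N and contact force between any of the fingers, the arm and hole_block above 4 N and linear speed of hole_block below 0.01 m/s); the arm keeps its last pose, push and grip.
It fails at once if a bystander (rod, rasp, stone weight, bottle, tin) is moved more than 30 mm (distance of any of perch_rod, rasp, stone_weight, glue_bottle, screw_tin from where it was at the start of the episode above 0.03 m).
It also fails if it takes over 67 s, if anything falls off the work surface, if the arm or the gripper's body presses on something with over 40 N, if the wrist force passes 120 N, or if a joint passes its speed limit or range.

## Robot

A 6-joint arm with a two-finger parallel gripper is mounted at the origin on the work surface. World frame = base frame: x ahead of the robot, y to its left, z up, the work surface at z = 0. Lengths are in mm, angles in degrees, forces in N, time in s.
With the tool pointing down it reaches from about 300 to 850 mm from the base axis. Payload 4.2 kg.
Tool frame: the origin (TCP) lies midway between the tips of the shut fingers; the grasp point (between the pads) lies 19 mm behind it; z points along the fingers, y is the line along which they close (so a half turn about z gives the same grasp; the last joint's range is limited). The gripper opens to 91 mm and grips with 3 to 60 N. Pads are 32 mm wide; open, the fingers measure 118 mm over their backs; the gripper's body (76 mm by 178 mm) begins 60 mm behind the grasp point.
Start: joints at [-74.542, 18.312, 89.639, -0, 72.044, -1.146], TCP at [164.315, -551.039, 213.976] pointing down, gripper open.
Joint ranges: [-177.97, 177.97], [-48.28, 115.42], [12.27, 149.76], [-77.06, 257.06], [2.81, 150.46], [-146.56, 146.56]. Speed limits (degrees/s): [147.25, 147.25, 180, 180, 180, 180].

## Interface

Orientations are given as [roll, pitch, yaw] about the fixed x, y, z axes, in that order (R = Rz(yaw) Ry(pitch) Rx(roll)).
In Python, from workcell import env gives the robot as it stands.
- The arm moves only by the tool move_tool, called after "Request:" in YAML: its name, and indented under it one key for each argument. Schema: {"type":"object","properties":{"moves":{"type":"object","properties":{"segments":{"type":"array","items":{"type":"array","items":{"type":"number"},"minItems":6,"maxItems":6},"minItems":1,"maxItems":8}},"additionalProperties":false,"required":["segments"]},"finger_gap":{"type":"number"},"grip_force":{"type":"number"},"only":{"type":"string"},"quiet":{"type":"boolean"},"lines":{"type":"string"}},"required":["moves"],"additionalProperties":false}. moves is an object whose key "segments" holds a list of rows, 1 to 8 of them, each of 6 numbers: dx, dy, dz in mm, then a rotation vector rx, ry, rz in degrees; each row shifts and turns the commanded pose from where the row before left it, along the tool's axes as they then stand; what a row does not reach is not made up. A row lasts 1/10 s, in which the tool goes at most 50 mm and 8.59 degrees, less where a joint would pass 70% of its speed; a pose out of reach is approached as far as the arm can. finger_gap is the finger opening in mm, set as the call begins (left out keeps the last). The fingers move at their own pace and stop on an object; grip_force is the grip in N (left out, the last holds). Time passes only in rows, so rows that do not move let the fingers close. The tool returns the time, the measured TCP pose, the force, the opening and the grip force at its end. only (a regular expression) keeps the lines of the reply that match it, lines (a string "A,B") keeps lines A to B, and quiet returns only ok. Input that does not fit is refused with a message, and nothing moves.
- env.state(): the state, without advancing time (a new reading comes with each control period).
- env.grab_frame(name): name is "scene" or "side" or "wrist"; returns the picture (480x640x3 uint8, blue, green, red); there is no depth.
- env.camera_model(name): a dict with "fx", "fy", "cx", "cy" (pixels), "D" ([k1, k2, p1, p2, k3] as OpenCV has them; the pictures are not rectified), "T" (4x4, takes a point from camera to world coordinates). Camera axes: x right, y up, looking along -z (the intrinsics and any distortion apply to the point x, -y, -z); pixel columns grow to the right and rows downward; lengths in mm; the calibration is good to about 2 mm. A picture is of the moment at which its call begins: read the wrist's pose just before it. camera_model takes no time and is no camera call; for the wrist camera it gives the pose at the moment of the call.
- env.job_done(): hands the job in; it is judged then, once.
The state is a dict: "time_s": time; "qpos": joint angles; "qvel": joint speeds; "effort": joint torques, N m; "ee_pos": TCP position; "ee_rot": TCP orientation; "force": force on the tool from outside, world axes, zero at the start; "torque": the same for the moment, N m; "gripper_width": finger opening in mm; "gripper_force": force on a finger pad.
Only numpy, scipy, OpenCV 4.12 (cv2) and the standard library are available. Lean on these libraries where they do the work, as an engineer would, in place of code of your own. Each camera call takes 0.05 s, during which the arm holds its last target. There are 200 camera calls.

## Working session

There is one attempt and no reset: what is moved stays moved. The work goes in short steps, Python scripts to look and compute and a tool call to move; the robot and the scene stay as the last step left them, time stands still between calls to the robot, and variables do not carry over. Pictures are saved under pics/ and viewed, at most 10 in all, crops included, and the job is handed in when it is done.

```bash
ls; mkdir -p pics; python3 - <<'E'
from workcell import env
import cv2
for n in("scene","side"):
    cv2.imwrite(f"pics/{n}0.png",env.grab_frame(n)); m=env.camera_model(n); print(n,{k:(v if k!="T" else [list(map(lambda x:round(float(x),2),r)) for r in v]) for k,v in m.items()})
s=env.state();print(s)
E
```

```text
pics
workcell.py
scene {'fx': 528.1099126372937, 'fy': 528.1099126372937, 'cx': 315.73935660422177, 'cy': 246.33322760661227, 'D': array([-0.0555825,  0.       ,  0.       ,  0.       ,  0.       ]), 'T': [[0.4, -0.63, 0.66, 1288.68], [0.91, 0.27, -0.3, -257.22], [0.01, 0.73, 0.68, 730.84], [0.0, 0.0, 0.0, 1.0]]}
side {'fx': 544.6382106122068, 'fy': 544.6382106122068, 'cx': 322.6883075891661, 'cy': 238.1238101014688, 'D': array([0.03537473, 0.        , 0.        , 0.        , 0.        ]), 'T': [[-1.0, 0.01, -0.02, 585.07], [-0.02, -0.62, 0.78, 808.65], [-0.0, 0.78, 0.62, 669.22], [0.0, 0.0, 0.0, 1.0]]}
{'time_s': 0.1, 'qpos': array([-7.45422899e+01,  1.83471788e+01,  8.97003560e+01,  4.25278582e-04,
        7.20423774e+01, -1.14604647e+00]), 'qvel': array([ 0.04118936, -0.12138256, -0.17880234, -0.02230909,  0.02373032,
       -0.07226426]), 'effort': array([ 5.55838487e-04, -4.13332987e+01, -2.32509273e+01,  7.28616770e-02,
        4.22500062e-02, -4.90232367e-05]), 'ee_pos': array([ 164.18823313, -550.58859706,  213.2059865 ]), 'ee_rot': array([-1.79910114e+02, -2.20260232e-03,  1.66036234e+01]), 'force': array([ 0.0573959 , -0.53993661, -0.40829222]), 'torque': array([ 0.06843209,  0.04079768, -0.00462676]), 'gripper_force': 0.0, 'gripper_width': 91.14448395318144}
```
View pics/scene0.png

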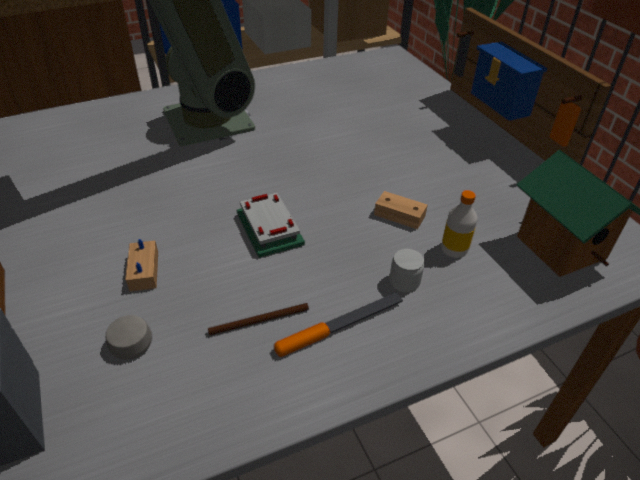

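View pics/side0.png

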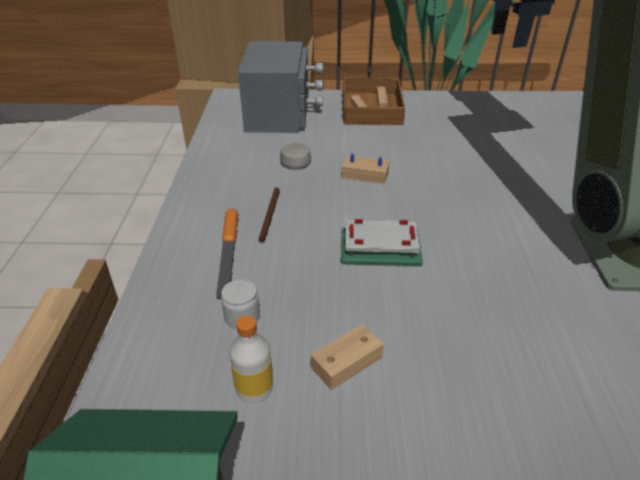

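The scene view shows the dowel block at about (142,266), the plate at about (270,218) and the hole block at about (402,207). In the side view they are at (366,168), (382,236) and (347,355). I'll make enlarged crops and rough positions.

```bash
cat > h.py <<'E'
import numpy as np, cv2
def ray(m,uv):
    K=np.array([[m["fx"],0,m["cx"]],[0,m["fy"],m["cy"]],[0,0,1]])
    p=cv2.undistortPoints(np.array([[uv]],float),K,np.array(m["D"],float))[0,0]
    T=np.array(m["T"]); return T[:3,3],T[:3,:3]@np.array([p[0],-p[1],-1])
def onz(m,uv,z):
    o,d=ray(m,uv); return (o+d*(z-o[2])/d[2])[:2]
E
python3 - <<'E'
from workcell import env
from h import *
for n,pts in dict(scene=[((140,243),52),((139,267),52),((270,220),38),((388,201),32),((416,210),32)],side=[((352,157),52),((380,161),52),((382,236),38),((331,359),32),((366,342),32)]).items():
    m=env.camera_model(n)
    for uv,z in pts: print(n,uv,onz(m,uv,z).round(1))
a=cv2.imread("pics/scene0.png");b=cv2.imread("pics/side0.png")
r=lambda i,x,y,w,h,W,H:cv2.resize(i[y:y+h,x:x+w],(W,H),interpolation=cv2.INTER_CUBIC)
top=np.hstack([r(a,110,225,66,75,264,300),r(a,230,185,80,75,320,300),r(a,365,180,54+10,75,216,300)])
bot=np.hstack([r(b,335,145,66,75,264,300),r(b,336,205,90,75,320,300)[:,:320],r(b,305,320,85,75,216,300)])
cv2.imwrite("pics/c1.png",np.vstack([top,bot]))
E
```

```text
scene (140, 243) [ 491.  -259.7]
scene (139, 267) [ 554.6 -272.9]
scene (270, 220) [508.8  -4.9]
scene (388, 201) [541.5 250.8]
scene (416, 210) [591.1 290.2]
side (352, 157) [ 544.6 -261.3]
side (380, 161) [ 483.  -245.1]
side (382, 236) [493.    5.6]
side (331, 359) [585.1 291.9]
side (366, 342) [532.5 258.3]
```

```bash
cat >> h.py <<'E'
from scipy.spatial.transform import Rotation as Ro
def go(env,x,y,z,yaw):
    s=env.state(); R=Ro.from_euler('xyz',s["ee_rot"],degrees=True)
    d=R.inv().apply(np.array([x,y,z])-s["ee_pos"])
    g=Ro.from_euler('xyz',[180,0,yaw],degrees=True)
    print("tool delta",d.round(1),"then rot",np.degrees((R.inv()*g).as_rotvec()).round(2),"pos",s["ee_pos"].round(1),s["ee_rot"].round(2),"t",round(s["time_s"],1))
E
```

Request:
move_tool:
  moves: {"segments": [[45, -18, 0, 0, 0, 0], [45, -18, 0, 0, 0, 0], [45, -18, 0, 0, 0, 0], [45, -18, 0, 0, 0, 0], [45, -18, 0, 0, 0, 0], [45, -18, 0, 0, 0, 0], [45, -18, 0, 0, 0, 0], [45, -18, 0, 0, 0, 0]]}

```text
time_s: 0.9
ee_pos: [469.3, -308.6, 213.7]
ee_rot: [-180.0, 0.0, 16.6]
force: [1.0, -0.9, -0.5]
gripper_width: 91.6
gripper_force: 0.0
```

Request:
move_tool:
  moves: {"segments": [[45, -18, 0, 0, 0, 0], [17, -16, 0, 0, 0, 0], [0, 0, 0, 0, 0, 7.5], [0, 0, 0, 0, 0, 7.5], [0, 0, 0, 0, 0, 7.5], [0, 0, 0, 0, 0, 7.5], [0, 0, 0, 0, 0, 0], [0, 0, 0, 0, 0, 0]]}
  finger_gap: 91

```text
time_s: 1.7
ee_pos: [517.7, -259.8, 213.6]
ee_rot: [-180.0, 0.0, -13.2]
force: [-0.7, -1.7, 0.3]
gripper_width: 91.2
gripper_force: 0.0
```

```bash
python3 - <<'E'
from workcell import env
from h import *
go(env,518,-260,214,-13)
m=env.camera_model("wrist"); print(np.array(m["T"]).round(2),m["fx"],m["D"])
cv2.imwrite("pics/w1.png",env.grab_frame("wrist"))
E
```

```text
tool delta [ 0.4  0.1 -0.4] then rot [-0.01  0.04 -0.24] pos [ 517.7 -259.8  213.6] [-1.7999e+02  4.0000e-02 -1.3240e+01] t 1.7
[[-2.3000e-01  9.4000e-01  2.5000e-01  5.8805e+02]
 [-9.7000e-01 -2.2000e-01 -6.0000e-02 -2.7599e+02]
 [-0.0000e+00 -2.6000e-01  9.7000e-01  3.8428e+02]
 [ 0.0000e+00  0.0000e+00  0.0000e+00  1.0000e+00]] 429.18717695148774 [-0.01162099  0.          0.          0.          0.        ]
```

View pics/w1.png

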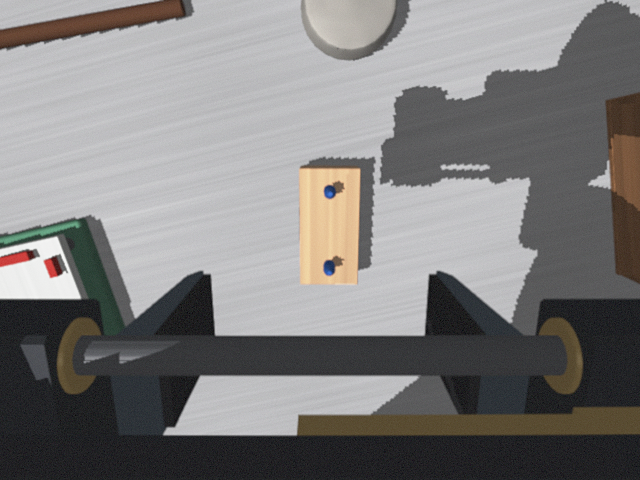

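View pics/c1.png

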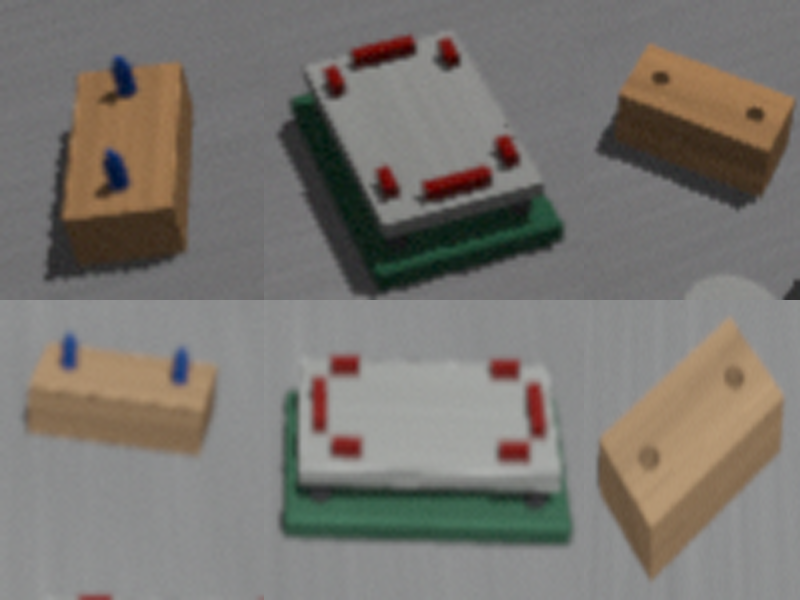

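The wrist view shows the dowel block's top face with corners at about (300,168), (360,168), (358,284) and (299,284), and dowels at (330,190) and (329,268). The crops confirm the plate's red stops and the two holes.

```bash
python3 - <<'E'
from workcell import env
from h import *
m=env.camera_model("wrist")
c=np.array([onz(m,p,32) for p in[(300,168),(360,168),(358.5,284),(299,284)]]); print(c.round(1),c.mean(0))
e=(c[0]+c[1]-c[2]-c[3])/2; print("len",np.hypot(*e),"wid",np.hypot(*(c[0]-c[1])),"yaw",np.degrees(np.arctan2(e[1],e[0])))
for p in[(330,190),(329,267.5)]: print(onz(m,p,50))
m=env.camera_model("scene"); 
for p in[((383-264)/4+230,51/4+185),((457-264)/4+230,183/4+185)]: print(onz(m,p,44))
m=env.camera_model("side")
for p in[((319-264)*90/320+336,(404-300)/4+205),((536-264)*90/320+336,(409-300)/4+205)]: print(onz(m,p,44))
E
```

```text
[[ 564.5 -254.3]
 [ 553.4 -301.6]
 [ 456.2 -279.9]
 [ 468.  -229.5]] [ 510.52599238 -266.30875854]
len 99.55950804981134 wid 48.59935870303915 yaw -13.497677378035377
[ 543.93479297 -274.06317767]
[ 482.43412004 -259.17181734]
[439.06241843  -1.96409865]
[552.4338547   -3.48517721]
[550.17772134  -0.63171165]
[436.28236868   0.57315311]
```

Request:
move_tool:
  moves: {"segments": [[-4.5, 7.9, 30, 0, 0, 0.3], [0, 0, 35, 0, 0, 0], [0, 0, 35, 0, 0, 0], [0, 0, 35, 0, 0, 0], [0, 0, 30, 0, 0, 0], [0, 0, 20, 0, 0, 0], [0, 0, 15, 0, 0, 0], [0, 0, 7, 0, 0, 0]]}
  finger_gap: 91

```text
time_s: 2.55
ee_pos: [510.8, -266.1, 5.4]
ee_rot: [-180.0, 0.2, -13.6]
force: [0.1, -0.1, 0.5]
gripper_width: 91.1
gripper_force: 0.0
```

Request:
move_tool:
  moves: {"segments": [[0, 0, 0, 0, 0, 0], [0, 0, 0, 0, 0, 0], [0, 0, 0, 0, 0, 0], [0, 0, 0, 0, 0, 0], [0, 0, 0, 0, 0, 0], [0, 0, 0, 0, 0, 0], [0, 0, 0, 0, 0, 0], [0, 0, 0, 0, 0, 0]]}
  finger_gap: 40
  grip_force: 30

```text
time_s: 3.35
ee_pos: [511.9, -266.7, 7.5]
ee_rot: [180.0, -0.0, -13.7]
force: [0.4, -0.2, 5.2]
gripper_width: 50.0
gripper_force: 30.0
```

Request:
move_tool:
  moves: {"segments": [[0, 0, -15, 0, 0, 0], [0, 0, -40, 0, 0, 0], [0, 0, -40, 0, 0, 0], [0, 0, -40, 0, 0, 0], [0, 0, -30, 0, 0, 0], [0, 0, -13, 0, 0, 0], [-18, -24, 0, 0, 0, 0], [-25, -34, 0, 0, 0, 0]]}

```text
time_s: 4.15
ee_pos: [483.4, -200.3, 183.8]
ee_rot: [180.0, 0.0, -13.8]
force: [1.0, 1.3, -2.0]
gripper_width: 49.6
gripper_force: 30.0
```

Request:
move_tool:
  moves: {"segments": [[-30, -40, 0, 0, 0, 0], [-30, -40, 0, 0, 0, 0], [-30, -40, 0, 0, 0, 0], [-25, -35, 0, 0, 0, -4.7], [-14, -20, 0, 0, 0, -5], [0, 0, 0, 0, 0, -4], [0, 0, 0, 0, 0, 0], [0, 0, 0, 0, 0, 0]]}

```text
time_s: 4.95
ee_pos: [397.5, -0.3, 184.2]
ee_rot: [180.0, 0.1, -0.1]
force: [-0.5, 0.0, -1.7]
gripper_width: 50.0
gripper_force: 30.0
```

```bash
python3 - <<'E'
from workcell import env
from h import *
go(env,400,0,185,0)
cv2.imwrite("pics/w2.png",env.grab_frame("wrist"))
E
```

```text
tool delta [ 2.5 -0.3 -0.8] then rot [ 0.01  0.09 -0.08] pos [ 3.975e+02 -3.000e-01  1.842e+02] [ 1.7999e+02  9.0000e-02 -8.0000e-02] t 5.0
```

View pics/w2.png

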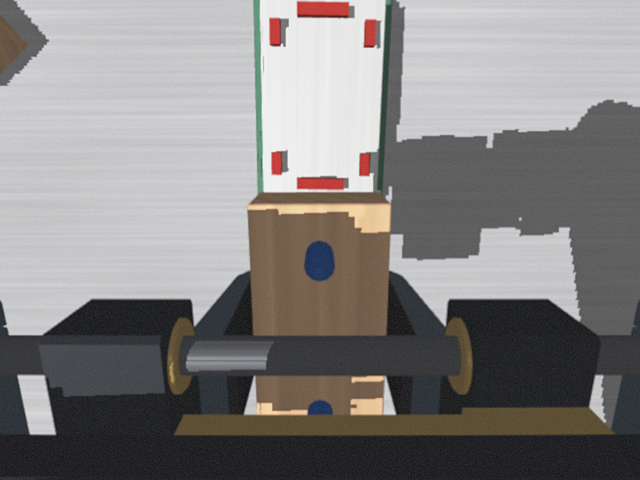

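The view shows the plate's red stops at (276,163), (365,164), (275,31) and (371,33), the end stops at (322,183) and (323,9), and the held block's front edge at row ~205 with its dowel at (319,260). I'll enlarge it.

```bash
python3 - <<'E'
import cv2,numpy as np
i=cv2.imread("pics/w2.png")
a=cv2.resize(i[0:195,250:395],None,fx=3,fy=3,interpolation=cv2.INTER_CUBIC)
b=cv2.resize(i[185:285,240:400],None,fx=2,fy=2,interpolation=cv2.INTER_CUBIC)
o=np.zeros((585,760,3),np.uint8);o[:,:435]=a;o[:200,440:]=b
cv2.imwrite("pics/c2.png",o)
h=cv2.cvtColor(i,cv2.COLOR_BGR2HSV)
red=(((h[...,0]<8)|(h[...,0]>172))&(h[...,1]>150)&(h[...,2]>90)).astype(np.uint8);red[195:]=0
n,l,s,c=cv2.connectedComponentsWithStats(red)
for k in range(1,n):
    if s[k,4]>40: print(s[k],c[k].round(1))
E
```

```text
[298   2  51  15 668] [322.4   8.9]
[270  19  10  26 254] [274.6  31.3]
[365  20  11  27 260] [369.7  32.8]
[272 152   9  22 188] [276.1 162.6]
[360 154  10  21 184] [364.2 164.2]
[298 178  46  11 459] [320.6 182.9]
```

View pics/c2.png

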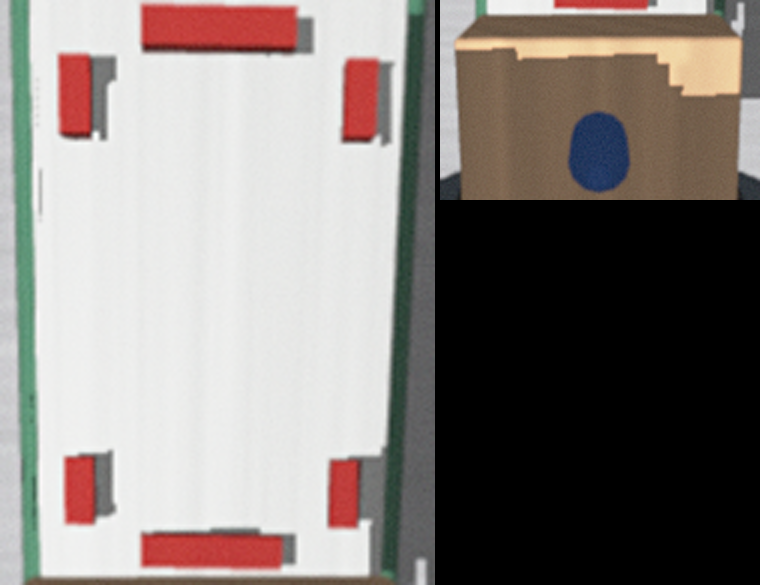

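```bash
python3 - <<'E'
from workcell import env
from h import *
m=env.camera_model("wrist"); s=env.state(); p=s["ee_pos"]; print(p)
f=onz(m,(323,15.7),46);n=onz(m,(321,178.3),46);print("ends",f,n,np.hypot(*(f-n)),(f+n)/2,np.degrees(np.arctan2(*(f-n)[::-1])))
C=[onz(m,q,46) for q in[(274.6,31.3),(369.7,32.8),(276.1,162.6),(364.2,164.2)]]
print("corners",np.array(C).round(1),np.mean(C,0), [np.degrees(np.arctan2(*d[::-1])) for d in (C[0]-C[2],C[1]-C[3])])
for q in[(280,32),(365.7,32),(281.3,163),(360.3,163)]: print("inner",onz(m,q,46))
z=p[2]+24.5
a=onz(m,(248,204),z);b=onz(m,(390.5,204),z);print("block front",a-p[:2],b-p[:2],np.hypot(*(a-b)))
print("dowel",onz(m,(319.5,261),z+11)-p[:2])
E
```

```text
[397.72578687  -0.51616    184.3007742 ]
ends [543.57602921  -2.42918843] [438.18585853  -1.09414114] 105.39862631075265 [490.88094387  -1.76166478] -0.7257648777143026
corners [[534.3  29.4]
 [533.3 -33.2]
 [449.3  30.7]
 [448.1 -31.7]] [491.24250094  -1.20005972] [np.float64(-0.8679139439640579), np.float64(-0.991088194766847)]
inner [533.8736402   25.85756661]
inner [533.80657937 -30.53558855]
inner [448.98196818  27.01323577]
inner [448.91453675 -28.92374269]
block front [48.58293169 25.03559853] [ 48.52413713 -23.88369001] 48.91932387231385
dowel [31.45270085  0.50964423]
```

Request:
move_tool:
  moves: {"segments": [[15, 0, 0, 0, 0, 0.75], [25, 0, 0, 0, 0, 0], [30, 0, 0, 0, 0, 0], [18, 0.2, 10, 0, 0, 0], [6.5, 0, 30, 0, 0, 0], [0, 0, 35, 0, 0, 0], [0, 0, 30, 0, 0, 0], [0, 0, 18, 0, 0, 0]]}

```text
time_s: 5.8
ee_pos: [492.4, -2.0, 59.1]
ee_rot: [180.0, 0.2, -0.9]
force: [-0.0, 0.4, -1.3]
gripper_width: 49.9
gripper_force: 30.0
```

Request:
move_tool:
  moves: {"segments": [[0, 0, 1, 0, 0, 0], [0, 0, 0, 0, 0, 0], [0, 0, 0, 0, 0, 0]]}

```text
time_s: 6.1
ee_pos: [493.9, -1.7, 61.9]
ee_rot: [180.0, -0.2, -0.8]
force: [0.8, -0.6, -1.0]
gripper_width: 49.8
gripper_force: 30.0
```

```bash
python3 - <<'E'
from workcell import env
from h import *
go(env,492.2,-1.9,60,-0.85)
i=env.grab_frame("wrist");cv2.imwrite("pics/w3.png",i)
cv2.imwrite("pics/s3.png",env.grab_frame("side"))
s=cv2.imread("pics/s3.png")
b=cv2.resize(s[195:275,325:435],None,fx=5,fy=5,interpolation=cv2.INTER_CUBIC)
cv2.imwrite("pics/c3.png",np.hstack([cv2.resize(i[0:320,220:420],None,fx=1.25,fy=1.25),b]) if b.shape[0]==400 else b)
E
```

```text
tool delta [-1.7  0.2  1.9] then rot [ 0.01 -0.16  0.06] pos [493.9  -1.7  61.9] [ 1.7999e+02 -1.6000e-01 -7.9000e-01] t 6.1
```

View pics/c3.png

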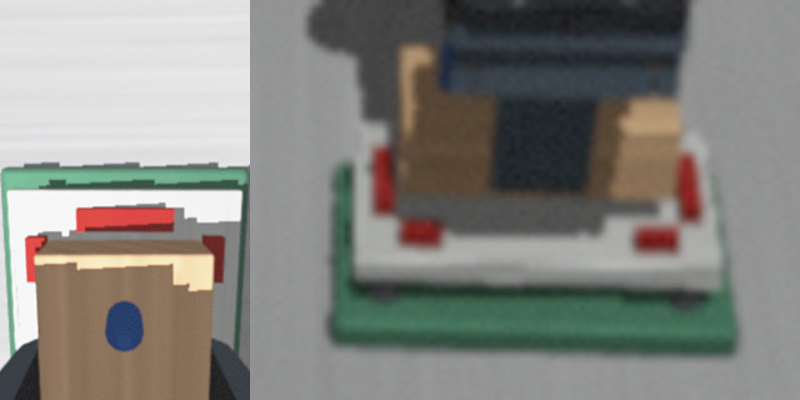

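The side crop shows the block hovering between the end stops (block 400–678, stops 393 and 680). The wrist crop shows its front edge at row 254 and the stop's inner edge at row 231. Computing the offsets.

```bash
python3 - <<'E'
from workcell import env
from h import *
m=env.camera_model("wrist"); p=env.state()["ee_pos"]; print(p)
w=lambda x,y:(220+x/1.25,y/1.25)
z=p[2]+24.5
f=onz(m,w(125,231),46);a=onz(m,w(36,254),z);b=onz(m,w(213,254),z)
print("stop inner",f,"front",a,b,"expected front=stop-3; plate cx",f[0]-53,"block cx",a[0]-50,(a[1]+b[1])/2)
d=onz(m,w(124.5,327),z+11);print("dowel",d,d[0]-32)
print("corner outer",onz(m,w(27,260),46),onz(m,w(223,260),46))
m=env.camera_model("side"); s=lambda x,y:(325+(x-250)/5,195+y/5)
def ony(uv,y): o,d=ray(m,uv); return o+d*(y-o[1])/d[1]
for q in[(400,195),(678,197)]: print("block",ony(s(*q),p[1]+25), onz(m,s(*q),p[2]-7.5))
for q in[(393,180),(681,185)]: print("stop",onz(m,s(*q),46))
E
```

```text
[493.58848268  -1.58481589  62.11376974]
stop inner [543.91105024  -1.92479132] front [542.57760361  22.6030667 ] [541.95067628 -26.04261058] expected front=stop-3; plate cx 490.91105024243495 block cx 492.5776036111406 -1.7197719398795428
dowel [524.63148235  -1.49232082] 492.63148235202254
corner outer [534.19423251  32.71141556] [533.30510737 -36.3033357 ]
block [544.54444275  23.41518411  55.76553411] [544.46835324  21.94090325]
block [443.42181319  23.41518411  56.66091256] [442.94842687  20.79097114]
stop [546.30635679   1.86536071]
stop [439.09571362   2.45219025]
```

Request:
move_tool:
  moves: {"segments": [[-1.5, 0, 0, 0, 0, 0], [0, 0, 3, 0, 0, 0], [0, 0, 4, 0, 0, 0], [0, 0, 4, 0, 0, 0], [0, 0, 3, 0, 0, 0], [0, 0, 1.5, 0, 0, 0], [0, 0, 0, 0, 0, 0], [0, 0, 0, 0, 0, 0]]}

```text
time_s: 7.0
ee_pos: [490.8, -1.5, 45.5]
ee_rot: [180.0, 0.0, -0.7]
force: [-1.7, 0.6, 0.5]
gripper_width: 49.8
gripper_force: 30.0
```

Request:
move_tool:
  moves: {"segments": [[0, 0, 0, 0, 0, 0], [0, 0, 0, 0, 0, 0]]}

```text
time_s: 7.2
ee_pos: [490.8, -1.4, 45.5]
ee_rot: [180.0, 0.0, -0.7]
force: [-1.4, -1.0, 0.5]
gripper_width: 49.6
gripper_force: 30.0
```

Request:
move_tool:
  moves: {"segments": [[0, 0, 0, 0, 0, 0], [0, 0, 0, 0, 0, 0], [0, 0, 0, 0, 0, 0], [0, 0, 0, 0, 0, 0], [0, 0, 0, 0, 0, 0], [0, 0, 0, 0, 0, 0]]}
  finger_gap: 75

```text
time_s: 7.8
ee_pos: [490.9, -1.5, 45.5]
ee_rot: [180.0, -0.0, -0.7]
force: [-0.1, 0.7, -0.8]
gripper_width: 75.2
gripper_force: 0.0
```

Request:
move_tool:
  moves: {"segments": [[0, 0, -10, 0, 0, 0], [0, 0, -25, 0, 0, 0], [0, 0, -35, 0, 0, 0], [0, 0, -40, 0, 0, 0], [0, 0, -30, 0, 0, 0], [0, 0, -10, 0, 0, 0], [0, 0, 0, 0, 0, 0], [0, 0, 0, 0, 0, 0]]}
  finger_gap: 91

```text
time_s: 8.6
ee_pos: [489.9, -1.4, 194.3]
ee_rot: [180.0, 0.1, -0.7]
force: [-1.2, -0.1, 0.0]
gripper_width: 91.1
gripper_force: 0.0
```

```bash
python3 - <<'E'
from workcell import env
from h import *
go(env,562,272,214,35)
cv2.imwrite("pics/w4.png",env.grab_frame("wrist"))
cv2.imwrite("pics/s4.png",env.grab_frame("side"))
E
```

```text
tool delta [  68.5 -274.3  -19.9] then rot [ -0.04   0.13 -35.74] pos [489.9  -1.4 194.3] [ 1.8e+02  1.3e-01 -7.4e-01] t 8.6
```

View pics/w4.png

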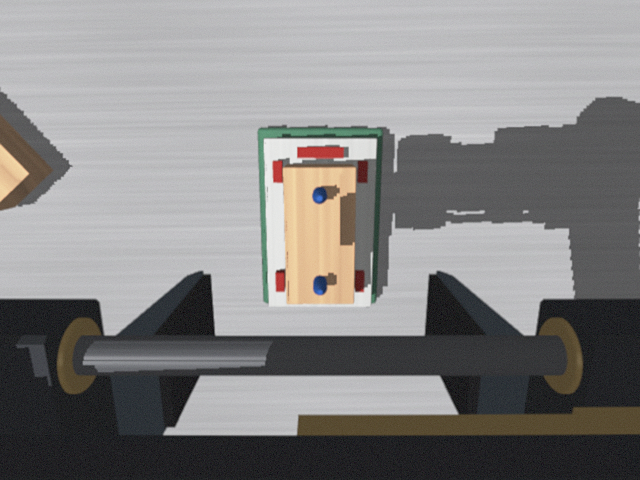

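The dowel block sits inside the stops, with dowels at (320,195) and (320,285) and a gap visible at the far end stop.

```bash
python3 - <<'E'
from workcell import env
from h import *
m=env.camera_model("wrist")
c=np.array([onz(m,p,70) for p in[(285,166),(357,165),(354.5,304),(285,304)]]); print(c.round(1),c.mean(0))
print([onz(m,q,81).round(1) for q in((320,195),(320,285))], "stop",onz(m,(321,158),46))
m=env.camera_model("side");print("bottle",onz(m,(253,390),5),"tin top",onz(m,(240,290),60))
m=env.camera_model("scene");print("bottle",onz(m,(458,250),5),"tin top",onz(m,(408,256),60))
E
```

```text
[[539.9  21.8]
 [540.  -26.8]
 [439.1 -26. ]
 [439.8  25.2]] [489.70182376  -1.46156808]
[array([521.6,  -1.6]), array([458.4,  -0.8])] stop [543.47263668  -2.62602535]
bottle [697.38243308 328.63855578] tin top [732.63355997 178.99050519]
bottle [706.42715449 322.29486742] tin top [727.54290824 183.92210538]
```

Request:
move_tool:
  moves: {"segments": [[5, -20, -10, 0, 0, 0], [10, -39, -10, 0, 0, 0], [11, -43, 0, 0, 0, 0], [11, -43, 0, 0, 0, 0], [11, -43, 0, 0, 0, 0], [10.5, -43, 0, 0, 0, 0], [10, -43.3, 0, 0, 0, 0], [0, 0, 0, 0, 0, -7]]}

```text
time_s: 9.5
ee_pos: [563.1, 276.9, 212.5]
ee_rot: [-179.9, 0.1, 6.7]
force: [-0.5, -0.7, -0.1]
gripper_width: 91.2
gripper_force: 0.0
```

Request:
move_tool:
  moves: {"segments": [[0, 0, 0, 0, 0, -7.2], [0, 0, 0, 0, 0, -7.2], [0, 0, 0, 0, 0, -7.2], [0, 0, 0, 0, 0, -7.1], [0, 0, 0, 0, 0, 0], [0, 0, 0, 0, 0, 0]]}

```text
time_s: 10.1
ee_pos: [562.5, 271.8, 214.1]
ee_rot: [-180.0, 0.1, 34.8]
force: [-0.0, -0.5, 0.2]
gripper_width: 91.3
gripper_force: 0.0
```

```bash
python3 - <<'E'
from workcell import env
from h import *
go(env,562,272,214,35)
cv2.imwrite("pics/w5.png",env.grab_frame("wrist"))
E
```

```text
tool delta [-0.3 -0.5  0.1] then rot [-0.02  0.14 -0.2 ] pos [562.5 271.8 214.1] [-1.7998e+02  1.4000e-01  3.4800e+01] t 10.1
```

View pics/w5.png

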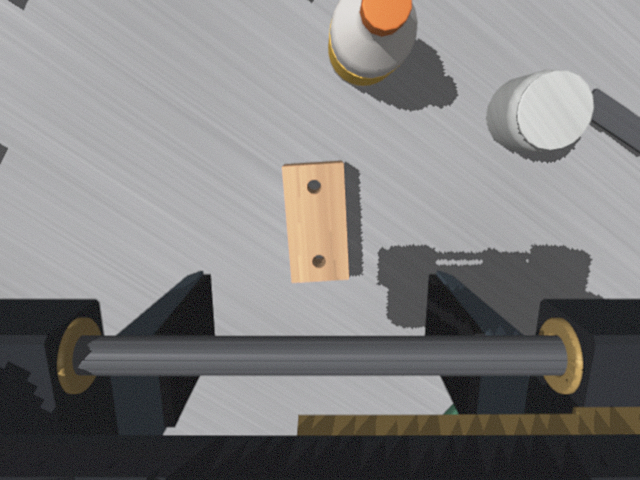

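The hole block's top corners are at (283,166), (343,162), (349,279) and (291,283), with holes at (314,186) and (319,261). The bottle and tin are clear of it.

```bash
python3 - <<'E'
from workcell import env
from h import *
m=env.camera_model("wrist")
c=np.array([onz(m,p,32) for p in[(283,166),(343.5,162),(349,279),(291,283)]]); print(c.round(1),c.mean(0))
h=np.array([onz(m,p,32) for p in[(314,186.5),(319,261.5)]]);e=h[0]-h[1]; print(h,h.mean(0),np.hypot(*e))
yaw=np.degrees(np.arctan2(e[1],e[0])); e2=(c[0]+c[1]-c[2]-c[3]);print(yaw,np.degrees(np.arctan2(e2[1],e2[0])))
c=(c.mean(0)+h.mean(0))/2; print(c); go(env,c[0],c[1],7,yaw)
E
```

```text
[[583.1 323.4]
 [613.7 285.1]
 [535.3 222.8]
 [503.4 262.1]] [558.89384718 273.3559483 ]
[[583.84881066 293.38032682]
 [533.43297346 253.28667047]] [558.64089206 273.33349864] 64.41473372064013
38.4937966755793 37.99713706584125
[558.76736962 273.34472347]
tool delta [ -2.   -3.5 207.4] then rot [-0.02  0.1  -3.67] pos [562.7 271.8 214.4] [-1.7999e+02  1.0000e-01  3.4830e+01] t 10.2
```

Request:
move_tool:
  moves: {"segments": [[-2, -3.5, 30, 0, 0, -3.5], [0, 0, 35, 0, 0, 0], [0, 0, 35, 0, 0, 0], [0, 0, 35, 0, 0, 0], [0, 0, 30, 0, 0, 0], [0, 0, 20, 0, 0, 0], [0, 0, 15, 0, 0, 0], [0, 0, 7, 0, 0, 0]]}
  finger_gap: 91

```text
time_s: 10.95
ee_pos: [558.2, 273.1, 6.4]
ee_rot: [-180.0, 0.2, 38.4]
force: [0.2, 0.4, 0.2]
gripper_width: 91.1
gripper_force: 0.0
```

Request:
move_tool:
  moves: {"segments": [[0, 0, 0, 0, 0, 0], [0, 0, 0, 0, 0, 0], [0, 0, 0, 0, 0, 0], [0, 0, 0, 0, 0, 0], [0, 0, 0, 0, 0, 0], [0, 0, 0, 0, 0, 0], [0, 0, 0, 0, 0, 0], [0, 0, 0, 0, 0, 0]]}
  finger_gap: 40
  grip_force: 45

```text
time_s: 11.75
ee_pos: [559.6, 273.7, 9.0]
ee_rot: [180.0, -0.0, 38.5]
force: [-0.3, -0.6, 3.4]
gripper_width: 49.7
gripper_force: 45.0
```

Request:
move_tool:
  moves: {"segments": [[0, 0, -15, 0, 0, 0], [0, 0, -40, 0, 0, 0], [0, 0, -40, 0, 0, 0], [0, 0, -40, 0, 0, 0], [0, 0, -30, 0, 0, 0], [0, 0, -10, 0, 0, 0], [0, 0, 0, 0, 0, 0]]}

```text
time_s: 12.45
ee_pos: [559.6, 273.9, 184.2]
ee_rot: [180.0, -0.1, 38.5]
force: [-0.1, 0.1, -1.0]
gripper_width: 50.1
gripper_force: 45.0
```

```bash
python3 - <<'E'
from workcell import env
from h import *
go(env,490.8,-1.4,185,-0.7)
E
```

```text
tool delta [-225.1  172.8   -1.2] then rot [-1.000e-02 -1.200e-01  3.915e+01] pos [559.6 273.9 184.2] [ 1.7997e+02 -1.1000e-01  3.8450e+01] t 12.4
```

Request:
move_tool:
  moves: {"segments": [[-15, 11.5, 0, 0, 0, 0], [-28, 21.5, 0, 0, 0, 0], [-36, 27.6, 0, 0, 0, 0], [-36, 27.6, 0, 0, 0, 0], [-36, 27.6, 0, 0, 0, 0], [-36, 27.6, 0, 0, 0, 0], [-25, 19, 0, 0, 0, 0], [-13, 10.4, 0, 0, 0, 7.1]]}

```text
time_s: 13.25
ee_pos: [487.2, -4.6, 181.0]
ee_rot: [-179.9, 0.3, 31.0]
force: [-0.1, -0.3, -0.8]
gripper_width: 49.7
gripper_force: 45.0
```

Request:
move_tool:
  moves: {"segments": [[0, 0, 10, 0, 0, 8], [0, 0, 20, 0, 0, 8], [0, 0, 20, 0, 0, 8], [0, 0, 10, 0, 0, 8], [0, 0, 2, 0, 0, 0], [0, 0, 0, 0, 0, 0], [0, 0, 0, 0, 0, 0]]}

```text
time_s: 13.95
ee_pos: [490.3, -1.8, 121.3]
ee_rot: [180.0, 0.0, -0.5]
force: [-0.3, 0.3, -1.3]
gripper_width: 49.7
gripper_force: 45.0
```

```bash
python3 - <<'E'
from workcell import env
from h import *
go(env,490.8,-1.4,122,-0.7)
i=env.grab_frame("wrist");cv2.imwrite("pics/w6.png",i)
s=env.grab_frame("side");cv2.imwrite("pics/s6.png",s)
cv2.imwrite("pics/c6.png",np.hstack([cv2.resize(i[120:440,225:415],None,fx=1.875,fy=1.875,interpolation=cv2.INTER_CUBIC),cv2.resize(s[160:280,340:426],None,fx=5,fy=5,interpolation=cv2.INTER_CUBIC)]))
E
```

```text
tool delta [ 0.5 -0.4 -0.7] then rot [0.01 0.02 0.16] pos [490.3  -1.8 121.3] [ 1.7999e+02  2.0000e-02 -5.4000e-01] t 13.9
```

View pics/c6.png

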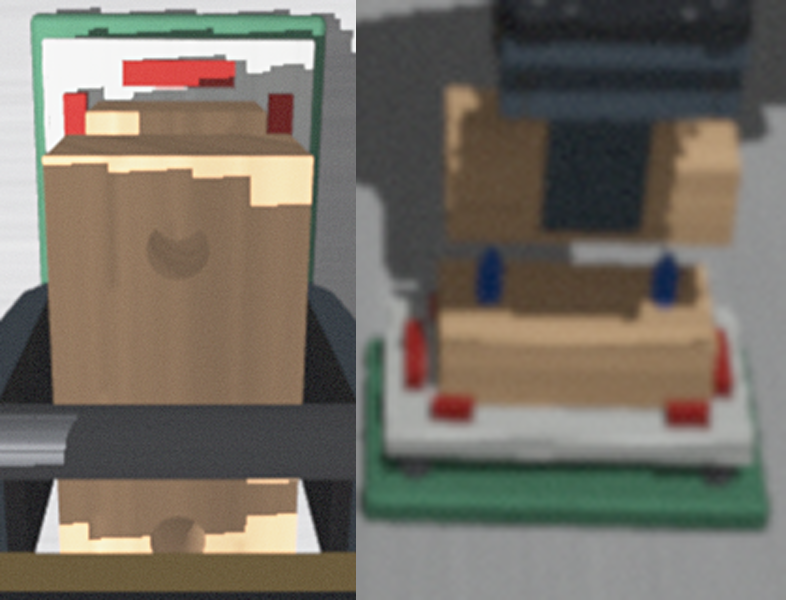

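The wrist crop shows the hole block's front edge at row 155 (columns 42–313), a hole at (178,248) and the dowel block's front edge at row 112 (columns 86–264). The side crop shows the hole block's bottom edge from (444,240) to (733,243) and the dowel block's bottom edge from (441,375) to (713,403).

```bash
python3 - <<'E'
from workcell import env
from h import *
m=env.camera_model("wrist"); p=env.state()["ee_pos"]; print(p)
w=lambda x,y:(225+x/1.875,120+y/1.875)
z=p[2]+24
a=onz(m,w(42.5,155),z);b=onz(m,w(313,155),z);h=onz(m,w(178,249),z)
print("hole front",a,b,"hole",h,"=> centre",(a+b)/2-[50,0],h-[32,0])
a=onz(m,w(86,112),70);b=onz(m,w(264,112),70);print("dowel block",a,b,"=> centre",(a+b)/2-[50,0])
m=env.camera_model("side"); s=lambda x,y:(340+(x-356)/5,160+y/5)
def ony(uv,y): o,d=ray(m,uv); return (o+d*(y-o[1])/d[1]).round(1)
L,R=ony(s(444,238),23.5),ony(s(734,243),23.5);print(L,R,(L+R)/2)
L,R=ony(s(439,398),23.5),ony(s(713,404),23.5);print(L,R,(L+R)/2)
L,R=ony(s(489,275),-1.4),ony(s(665,280),-1.4);print("dowels",L,R,(L+R)/2)
E
```

```text
[490.75489619  -1.67586474 121.8381639 ]
hole front [539.8584663   23.12615153] [539.38322595 -26.55717234] hole [521.69212301  -1.59579568] => centre [489.62084613  -1.7155104 ] [489.69212301  -1.59579568]
dowel block [539.77306291  23.43890631] [539.30421438 -25.4673645 ] => centre [489.53863864  -1.01422909]
[542.1  23.5 114.9] [440.5  23.5 114.3] [491.3  23.5 114.6]
[541.1  23.5  42.8] [440.5  23.5  41.8] [490.8  23.5  42.3]
dowels [523.7  -1.4  81. ] [459.2  -1.4  79.8] [491.45  -1.4   80.4 ]
```

Request:
move_tool:
  moves: {"segments": [[0, -0.4, 3, 0, 0, 0], [0, 0, 8, 0, 0, 0], [0, 0, 6, 0, 0, 0], [0, 0, 4, 0, 0, 0], [0, 0, 3, 0, 0, 0], [0, 0, 3, 0, 0, 0], [0, 0, 3, 0, 0, 0], [0, 0, 0, 0, 0, 0]]}

```text
time_s: 14.85
ee_pos: [490.3, -1.2, 91.1]
ee_rot: [180.0, 0.0, -0.6]
force: [0.1, -1.3, -1.5]
gripper_width: 49.5
gripper_force: 45.0
```

Request:
move_tool:
  moves: {"segments": [[0, 0, 3, 0, 0, 0], [0, 0, 3, 0, 0, 0], [0, 0, 2, 0, 0, 0], [0, 0, 0, 0, 0, 0], [0, 0, 0, 0, 0, 0]]}

```text
time_s: 15.35
ee_pos: [490.6, -1.2, 83.4]
ee_rot: [180.0, 0.0, -0.6]
force: [-0.2, -0.3, -1.0]
gripper_width: 50.0
gripper_force: 45.0
```

Request:
move_tool:
  moves: {"segments": [[0, 0, 3, 0, 0, 0], [0, 0, 2, 0, 0, 0], [0, 0, 1, 0, 0, 0], [0, 0, 0, 0, 0, 0], [0, 0, 0, 0, 0, 0], [0, 0, 0, 0, 0, 0]]}

```text
time_s: 15.95
ee_pos: [490.6, -1.2, 77.7]
ee_rot: [180.0, -0.0, -0.6]
force: [-1.3, -0.9, 5.4]
gripper_width: 49.7
gripper_force: 45.0
```

Request:
move_tool:
  moves: {"segments": [[0, 0, 2, 0, 0, 0], [0, 0, 0, 0, 0, 0], [0, 0, 0, 0, 0, 0]]}

```text
time_s: 16.25
ee_pos: [490.6, -1.2, 75.8]
ee_rot: [180.0, -0.0, -0.6]
force: [-2.0, 0.9, 6.4]
gripper_width: 49.7
gripper_force: 45.0
```

Request:
move_tool:
  moves: {"segments": [[0, 0, 2, 0, 0, 0], [0, 0, 2, 0, 0, 0], [0, 0, 2, 0, 0, 0], [0, 0, 1, 0, 0, 0], [0, 0, 0, 0, 0, 0], [0, 0, 0, 0, 0, 0]]}
  grip_force: 60

```text
time_s: 16.85
ee_pos: [490.7, -1.2, 69.6]
ee_rot: [180.0, -0.0, -0.6]
force: [-4.1, 0.6, 12.8]
gripper_width: 49.9
gripper_force: 60.0
```

Request:
move_tool:
  moves: {"segments": [[0, 0, 1, 0, 0, 0], [0, 0, 0, 0, 0, 0], [0, 0, 0, 0, 0, 0]]}

```text
time_s: 17.15
ee_pos: [490.6, -1.2, 68.9]
ee_rot: [180.0, -0.0, -0.6]
force: [-3.7, -0.3, 15.0]
gripper_width: 49.7
gripper_force: 60.0
```

Request:
move_tool:
  moves: {"segments": [[0, 0, 0.5, 0, 0, 0], [0, 0, 0, 0, 0, 0], [0, 0, 0, 0, 0, 0], [0, 0, 0, 0, 0, 0], [0, 0, 0, 0, 0, 0]]}

```text
time_s: 17.65
ee_pos: [490.7, -1.2, 68.9]
ee_rot: [180.0, -0.1, -0.6]
force: [-5.1, 0.6, 18.4]
gripper_width: 50.1
gripper_force: 60.0
```

Request:
move_tool:
  moves: {"segments": [[0, 0, 0, 0, 0, 0], [0, 0, 0, 0, 0, 0], [0, 0, 0, 0, 0, 0]]}

```text
time_s: 17.95
ee_pos: [490.7, -1.2, 68.9]
ee_rot: [180.0, -0.1, -0.6]
force: [-4.7, 1.0, 18.5]
gripper_width: 50.0
gripper_force: 60.0
```

```bash
python3 -c "
from workcell import env
print(env.job_done())"
```

```text
the job is handed in; nothing more can be done
None
```

I handed the job in at about 18 s with the arm still gripping the hole block and pressing the pair down at about 18 N; force and position readings indicate the blocks are flush and the plate is at its stop, but no verdict was returned.

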